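# Shim the rocking corner of a riveting jig

### The arm

A 7-joint arm with a two-finger parallel gripper is mounted at the origin on the work surface. World frame = base frame: x ahead of the robot, y to its left, z up, the work surface at z = 0. Lengths are in m, angles in rad, forces in N, time in s.
With the tool pointing down it reaches from about 0.425 to 0.925 m from the base axis. Payload 6.8 kg.
Tool frame: the origin (TCP) lies at the very end of the fingers, on their centre line; the grasp point (between the pads) lies 19 mm behind it; z points along the fingers, x is the direction in which the jaws open and shut, and the axes are right-handed (so a half turn about z gives the same grasp; the last joint's range is limited). The gripper opens to 85 mm and grips with 20 to 120 N. Pads are 22 mm wide; open, the fingers measure 114 mm over their backs; the gripper's body (76 mm by 85 mm) begins 54 mm behind the grasp point. The pads swing forward as they close: fully open they stand 13 mm farther back than shut.
Start: joints at [-1.263, 0.477, 0.022, 1.555, -0.011, 1.109, -0.083], TCP at [0.273, 0.618, 0.231] pointing down, gripper open.
Joint ranges: [-2.96, 2.96], [-0.34, 2.1], [-1.41, 1.46], [0.24, 2.44], [-1.37, 4.51], [0.17, 1.92], [-2.96, 2.96]. Speed limits (rad/s): [2.39, 2.39, 3.14, 3.14, 3.14, 3.14, 3.14].

### API

Orientations are given as a rotation vector (axis times angle).
In Python, from bench import get_obs, imaging, hand_in gives the robot as it stands.
- The arm moves only by the tool send_rows, never from a script. Its argument "motion" is a list of rows, each an object with "dp": the shift along the world's x, y, z in m, a list of three; "rot": the turn, a rotation vector about the world's x, y, z in rad, a list of three; "grip": the finger opening in m, from 0 to 0.0854. In form: [{"dp": [dx, dy, dz], "rot": [ax, ay, az], "grip": grip}, ...]. A call has 1 to 20 rows; each row shifts and turns the pose as measured when the row begins; what a row does not reach is not made up. A row lasts 1/8 s, in which the tool goes at most 62.5 mm and 10.7 degrees, less where a joint would pass 70% of its speed; a pose out of reach is approached as far as the arm can. A call is refused whole if a number of a shift passes 0.0625 or a number of a turn 0.188, either way. A call with a gripper value outside its range is refused whole. The fingers move at their own pace and stop on an object; "grip_force" is the grip in N (left out, the last holds). Time passes only in rows, so rows that do not move let the fingers close. It gives the time, the measured TCP pose, the force and the opening at its end, in the units of the state.
- get_obs(): the state, without advancing time (a new reading comes with each control period).
- imaging.grab_frame(name): name is "scene" or "top" or "wrist"; returns a dict with "img" (400x640x3 uint8, red, green, blue), "fx", "fy", "cx", "cy" (pixels), "D" ([k1, k2, p1, p2, k3] as OpenCV has them; the pictures are not rectified), "R" (3x3) and "t" (3): a world point X has camera coordinates R X + t. Camera axes: x right, y down, z forward; pixel columns grow to the right and rows downward; lengths in m; the calibration is good to about 2 mm. A picture is of the moment at which its call begins. There is no depth.
- hand_in(): hands the job in, once; it reports no verdict.
The state is a dict: "clock": time; "joints": joint angles; "qvel": joint speeds; "tau": joint torques, N m; "tcp_pos": TCP position; "orientation": TCP orientation; "contact_force": force on the tool from outside, world axes, zero at the start; "moment": the same for the moment, N m; "grip_width": finger opening in m.
Only numpy, scipy, OpenCV 4.12 (cv2) and the standard library are available. Lean on these libraries where they do the work, as an engineer would, in place of code of your own. Each camera call takes 0.05 s, during which the arm holds its last target. There are 200 camera calls.

### The job

Press down on the corners of the aluminium jig plate with a fingertip to find the one that rocks, then press that corner's wooden shim in flat under the plate until its end is flush with the plate's edge and the plate stands level. Only press and push, never pinch or lift anything; leave the other three shims where they are, do not shift the plate, and leave everything round about alone.

Things in the scene. Friction and masses are not known exactly. Their poses are not given: they have to be found in the camera images.
- plate: aluminium jig plate 200 (x) x 180 (y) x 16 mm, 2.2 kg, loose on four pads: underside 12 mm, top 28 mm above the bench. On it a steel anvil (34 mm high) and two strap guides 10 mm high; the corners are bare. Origin: centre of the underside; x away from the robot, y left, z up. Three corners are solid; 3 to 5 N on the press point of the fourth drops it 5 mm (3 degrees); let go, it comes back up
- corner_near_left (a point): place to press on the plate's top face at the corner nearer the robot, left (-x, +y of the plate): 20 mm in from both edges
- corner_near_right (a point): place to press on the plate's top face at the corner nearer the robot, right (-x, -y): 20 mm in from both edges
- corner_far_left (a point): place to press on the plate's top face at the corner farther, left (+x, +y): 20 mm in from both edges
- corner_far_right (a point): place to press on the plate's top face at the corner farther, right (+x, -y): 20 mm in from both edges
- shim_near_left: hardwood taper shim at the corner nearer the robot, left (-x, +y of the plate): 50 mm long, 22 mm wide, 12 mm thick for 22 mm at the butt, then sloping to 3 mm at the nose. Loose on the bench, square to the plate's side edge, nose at or just under the edge. Origin: centre of its underside; x points to the nose (plate's -y), butt face at x = -25 mm. When flush its origin is at y = +65 mm, x = -80 mm in the plate's frame
- shim_near_right: hardwood taper shim at the corner nearer the robot, right (-x, -y): 50 mm long, 22 mm wide, 12 mm thick for 22 mm at the butt, then sloping to 3 mm at the nose. Loose on the bench, square to the plate's side edge, nose at or just under the edge. Origin: centre of its underside; x points to the nose (plate's +y), butt face at x = -25 mm. When flush its origin is at y = -65 mm, x = -80 mm in the plate's frame
- shim_far_left: hardwood taper shim at the corner farther, left (+x, +y): 50 mm long, 22 mm wide, 12 mm thick for 22 mm at the butt, then sloping to 3 mm at the nose. Loose on the bench, square to the plate's side edge, nose at or just under the edge. Origin: centre of its underside; x points to the nose (plate's -y), butt face at x = -25 mm. When flush its origin is at y = +65 mm, x = +80 mm in the plate's frame
- shim_far_right: hardwood taper shim at the corner farther, right (+x, -y): 50 mm long, 22 mm wide, 12 mm thick for 22 mm at the butt, then sloping to 3 mm at the nose. Loose on the bench, square to the plate's side edge, nose at or just under the edge. Origin: centre of its underside; x points to the nose (plate's +y), butt face at x = -25 mm. When flush its origin is at y = -65 mm, x = +80 mm in the plate's frame
- pad_1: one of the four round rubber pads, 32 mm across, stuck to the bench under the plate (46 mm from its middle along x, 60 mm along y), one to a corner and in any order; three are 12 mm high, one is worn 4 mm lower, and they are not told apart by their names. Origin: centre of the underside
- pad_2: one of the four round rubber pads, 32 mm across, stuck to the bench under the plate (46 mm from its middle along x, 60 mm along y), one to a corner and in any order; three are 12 mm high, one is worn 4 mm lower, and they are not told apart by their names. Origin: centre of the underside
- pad_3: one of the four round rubber pads, 32 mm across, stuck to the bench under the plate (46 mm from its middle along x, 60 mm along y), one to a corner and in any order; three are 12 mm high, one is worn 4 mm lower, and they are not told apart by their names. Origin: centre of the underside
- pad_4: one of the four round rubber pads, 32 mm across, stuck to the bench under the plate (46 mm from its middle along x, 60 mm along y), one to a corner and in any order; three are 12 mm high, one is worn 4 mm lower, and they are not told apart by their names. Origin: centre of the underside
- rivet_tin: round tin 44 mm across, 28 mm high, beside the plate between the two left shims; leave it alone. Origin: centre of the underside
- thread_spool: wooden spool 38 mm across, 46 mm high, standing between the two right shims; leave it alone. Origin: centre of the underside
- glue_bottle: white bottle 62 mm across, 170 mm high, to the left; leave it alone
- hammer: hammer lying to the right; leave it alone
- glue_brush: brush lying to the left; leave it alone
- punch_cup: white cup 68 mm across, 85 mm high, beyond the plate; leave it alone
- awl: awl lying beyond the plate; leave it alone

How it is judged:
By the outcome, as a careful person would: the job done as asked, in the order asked, and still so for the second after the job is handed in, with the robot touching nothing.
It also fails if it takes over 58 s, if anything falls off the work surface, if the arm or the gripper's body presses on something with over 40 N, if the wrist force passes 120 N, or if a joint passes its speed limit or range.

## Working session

There is one attempt and no reset: what is moved stays moved. The work goes in short steps, Python scripts to look and compute and a tool call to move; the robot and the scene stay as the last step left them, time stands still between calls to the robot, and variables do not carry over. Pictures are saved under pics/ and viewed, about 8 in all and at most 12, crops included, and the job is handed in when it is done.

Besides the shell and the picture viewer there is one more tool, called by a JSON object that holds its "api" and its "payload". send_rows: Moves the arm, as the interface text tells. Its arguments: {"type":"object","properties":{"motion":{"type":"array","items":{"type":"object","properties":{"dp":{"type":"array","items":{"type":"number"}},"rot":{"type":"array","items":{"type":"number"}},"grip":{"type":"number"}}}},"grip_force":{"type":"number"}},"required":["motion"]}

```bash
mkdir -p pics; ls; cat > h.py <<'E'
import numpy as np,cv2
from bench import get_obs,imaging,hand_in
def cam(n,save=None):
    f=imaging.grab_frame(n)
    if save: cv2.imwrite('pics/'+save,f['img'][:,:,::-1])
    return f
def K(f): return np.array([[f['fx'],0,f['cx']],[0,f['fy'],f['cy']],[0,0,1.]])
def ray(f,px,z):
    "pixel(s)->world at height z"
    u=cv2.undistortPoints(np.array(px,float).reshape(-1,1,2),K(f),np.array(f['D'],float)).reshape(-1,2)
    R=np.array(f['R']);t=np.array(f['t']);C=-R.T@t
    d=np.c_[u,np.ones(len(u))]@R
    return C+d*((z-C[2])/d[:,2])[:,None]
def proj(f,X):
    R=np.array(f['R']);t=np.array(f['t'])
    return cv2.projectPoints(np.array(X,float).reshape(-1,1,3),cv2.Rodrigues(R)[0],t,K(f),np.array(f['D'],float))[0].reshape(-1,2)
E
python3 - <<'E'
from h import *
import pickle
o=get_obs();print(o)
a=cam('top','top0.png');b=cam('scene','scene0.png')
pickle.dump((a,b),open('f0.pkl','wb'))
for f in(a,b):print(f['fx'],f['D'],-np.array(f['R']).T@f['t'])
E
```

```text
pics
{'clock': 0.0, 'joints': array([-1.26310886,  0.47780249,  0.02232997,  1.55645526, -0.01148027,
        1.10923452, -0.08306557]), 'qvel': array([-0.00014029, -0.00062215,  0.00248081, -0.0010391 ,  0.00041358,
        0.0022355 ,  0.00062043]), 'tau': array([ 4.83109379e-04, -5.96455622e+01,  1.60869732e+00, -2.81196535e+01,
        1.25420120e-02,  9.47022869e-03,  2.35962835e-05]), 'tcp_pos': array([0.27241987, 0.61695899, 0.23032229]), 'orientation': array([ 2.63114063e+00,  1.71460862e+00, -2.19890867e-03]), 'contact_force': array([ 0.38012902,  0.73704985, -0.38319358]), 'moment': array([-0.01605992,  0.01618394,  0.05571957]), 'grip_width': 0.08517122464774028}
365.24565788743377 [-0.04256168  0.          0.          0.          0.        ] [ 0.47738043 -0.00593704  1.20702552]
478.9854087928811 [0.01408881 0.         0.         0.         0.        ] [ 1.13044373 -0.48547289  1.07289822]
```

View pics/top0.png

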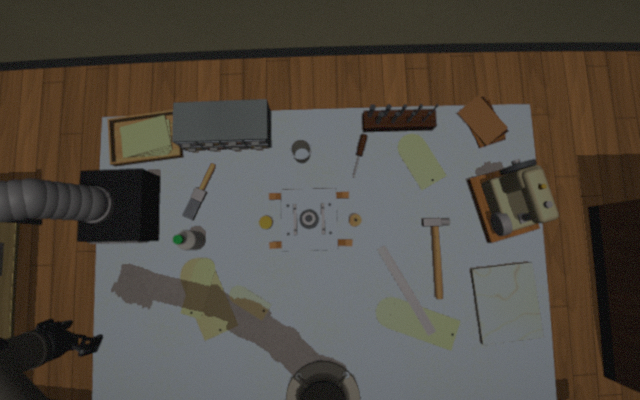

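View pics/scene0.png

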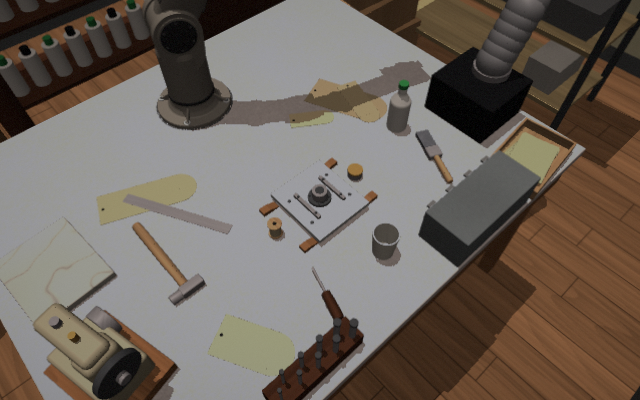

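Top: plate centred at about (310,219), shims at (275,195), (275,244), (343,195), (345,242), tin (266,222), spool (354,219). The scene view agrees: plate (320,200), shims (331,163), (269,208), (371,197), (309,242).

```bash
python3 - <<'E'
from h import *
import pickle
fs=pickle.load(open('f0.pkl','rb'))
boxes=[(255,175,375,262),(250,150,390,255)]
for f,b,n in zip(fs,boxes,('top','scene')):
    im=f['img'];hsv=cv2.cvtColor(im,cv2.COLOR_RGB2HSV)
    m=((hsv[...,1]>110)&((hsv[...,0]<22)|(hsv[...,0]>170))&(hsv[...,2]>40)).astype(np.uint8)
    k=np.zeros_like(m);k[b[1]:b[3],b[0]:b[2]]=1;m*=k
    c,_=cv2.findContours(m,0,2)
    print(n)
    for q in c:
        if cv2.contourArea(q)<10:continue
        r=cv2.minAreaRect(q);print(np.round(r[0],1),np.round(r[1],1),round(r[2]),'z9:',np.round(ray(f,[r[0]],.009)[0],4),hsv[int(r[0][1]),int(r[0][0])])
    p=im[b[1]:b[3],b[0]:b[2]]
    cv2.imwrite(f'pics/c_{n}.png',cv2.resize(p[:,:,::-1],None,fx=5.5,fy=5.5,interpolation=cv2.INTER_CUBIC))
f=fs[0]
print(ray(f,[(281,189),(337,188),(338,250),(281,250),(309.5,219)],.028).round(4))
E
```

```text
top
[275.  244.5] [ 5. 10.] 90 z9: [0.4885 0.1412 0.009 ] [ 16 149 108]
[344.5 242. ] [ 4. 13.] 90 z9: [ 0.4905 -0.0858  0.009 ] [ 14 161  98]
[354.5 219.5] [9. 9.] 90 z9: [ 0.563  -0.1213  0.009 ] [ 17 103  82]
[274.5 196. ] [4. 9.] 90 z9: [0.6485 0.1406 0.009 ] [ 14 143 112]
[342.  194.5] [ 5. 10.] 90 z9: [ 0.6471 -0.0832  0.009 ] [ 15 159 106]
scene
[308.3 243.8] [ 8.4 17.2] 53 z9: [ 0.6477 -0.0811  0.009 ] [ 13 150 122]
[274.5 223.5] [11. 13.] 90 z9: [ 0.5411 -0.1062  0.009 ] [165  23  22]
[268.5 207.7] [ 7.8 17.8] 56 z9: [ 0.4905 -0.086   0.009 ] [ 13 154 121]
[370.7 196.2] [ 7.6 10. ] 53 z9: [0.6497 0.1465 0.009 ] [ 13 149 127]
[355. 170.] [12. 14.] 90 z9: [0.5545 0.1803 0.009 ] [ 18 149 151]
[330.5 163. ] [7.8 9.2] 45 z9: [0.4882 0.1463 0.009 ] [ 13 152 126]
[[ 0.6683  0.1167  0.028 ]
 [ 0.6663 -0.0664  0.028 ]
 [ 0.4653 -0.0628  0.028 ]
 [ 0.4703  0.1199  0.028 ]
 [ 0.5674  0.0259  0.028 ]]
```

View pics/c_top.png

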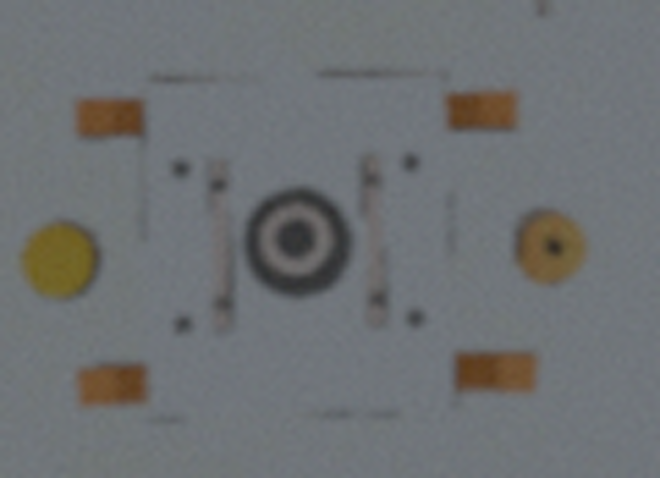

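{"api": "send_rows", "payload": {"motion": [{"dp": [0.021, -0.042, 0.003], "rot": [0, 0, -0.083], "grip": 0}, {"dp": [0.021, -0.042, 0.003], "rot": [0, 0, -0.083], "grip": 0}, {"dp": [0.021, -0.042, 0.003], "rot": [0, 0, -0.083], "grip": 0}, {"dp": [0.021, -0.042, 0.003], "rot": [0, 0, -0.083], "grip": 0}, {"dp": [0.021, -0.042, 0.003], "rot": [0, 0, -0.083], "grip": 0}, {"dp": [0.021, -0.042, 0.003], "rot": [0, 0, -0.083], "grip": 0}, {"dp": [0.021, -0.042, 0.003], "rot": [0, 0, -0.083], "grip": 0}, {"dp": [0.021, -0.042, 0.003], "rot": [0, 0, -0.083], "grip": 0}, {"dp": [0.021, -0.042, 0.003], "rot": [0, 0, -0.083], "grip": 0}, {"dp": [0.021, -0.042, 0.003], "rot": [0, 0, -0.083], "grip": 0}, {"dp": [0.021, -0.042, 0.003], "rot": [0, 0, -0.083], "grip": 0}, {"dp": [0.021, -0.042, 0.003], "rot": [0, 0, -0.083], "grip": 0}, {"dp": [0.021, -0.042, 0.003], "rot": [0, 0, -0.083], "grip": 0}, {"dp": [0.021, -0.042, 0.003], "rot": [0, 0, -0.083], "grip": 0}]}}

```text
clock: 1.85
tcp_pos: [0.5669, 0.0111, 0.2687]
orientation: [-3.139, 0.057, 0.014]
contact_force: [-0.7, -0.0, 0.6]
grip_width: -0.0001
```

```bash
python3 - <<'E'
from h import *
import pickle
from scipy.spatial.transform import Rotation as Ro
o=get_obs();print(o['clock'],o['tcp_pos'],o['contact_force'],o['grip_width'],Ro.from_rotvec(o['orientation']).as_matrix().round(3))
f=cam('wrist','w1.png');pickle.dump(f,open('w1.pkl','wb'))
print(f['fx'],-np.array(f['R']).T@f['t'])
E
```

```text
1.85 [0.56691    0.01108838 0.26865006] [-0.70429948 -0.03418413  0.56897131] -0.00010777916527879049 [[ 0.999 -0.036 -0.009]
 [-0.036 -0.999  0.002]
 [-0.009 -0.002 -1.   ]]
283.31547980889303 [0.57099217 0.08843706 0.41038966]
```

View pics/w1.png

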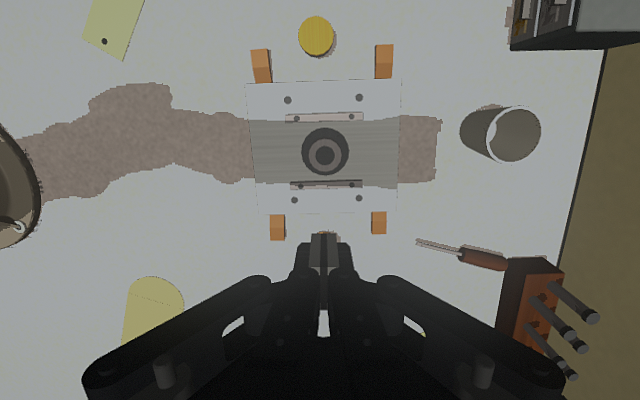

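Wrist view: plate corners near (246,83), (401,80), (255,214), (395,213); shims at (261,66), (384,61), (278,228), (379,223); holes at (288,100), (359,98), (294,200), (359,198); the closed fingertip is at about (323,240).

```bash
python3 - <<'E'
from h import *
import pickle
f=pickle.load(open('w1.pkl','rb'));im=f['img']
g=cv2.cvtColor(im,cv2.COLOR_RGB2GRAY)
H=[]
for (x,y) in [(288,100),(359,98),(294,200),(359,198)]:
    p=g[y-6:y+7,x-6:x+7].astype(float);w=np.clip(np.median(p)-25-p,0,None)
    yy,xx=np.mgrid[y-6:y+7,x-6:x+7];H.append(((w*xx).sum()/w.sum(),(w*yy).sum()/w.sum()))
P=ray(f,H,.028);print(np.round(H,1),P.round(4),P.mean(0))
d=(P[1]-P[0])+(P[3]-P[2]);print('yaw x',np.degrees(np.arctan2(d[1],d[0])));d=(P[0]-P[2])+(P[1]-P[3]);print('yaw y',np.degrees(np.arctan2(-d[0],d[1])))
hsv=cv2.cvtColor(im,cv2.COLOR_RGB2HSV)
m=((hsv[...,1]>120)&(hsv[...,0]<16)).astype(np.uint8);m[:,:230]=0;m[:,410:]=0;m[250:]=0
for q in cv2.findContours(m,0,2)[0]:
    if cv2.contourArea(q)<60:continue
    ap=cv2.approxPolyDP(q,2.5,True).reshape(-1,2)
    print(ap.tolist(),[ray(f,ap,z)[:,:2].round(3).tolist() for z in (0,.012)])
c=[(246,83),(401,80),(255,214),(395,213)];print(ray(f,c,.028).round(4))
cr=im[35:255,225:425,::-1];cv2.imwrite('pics/w1c.png',cv2.resize(cr,None,fx=2.7,fy=2.7,interpolation=cv2.INTER_CUBIC))
E
```

```text
[[287.2  99.6]
 [358.7  97. ]
 [294.  199.7]
 [358.5 197.7]] [[ 0.5216  0.0986  0.028 ]
 [ 0.6135  0.0984  0.028 ]
 [ 0.5214 -0.037   0.028 ]
 [ 0.6132 -0.0371  0.028 ]] [0.56741282 0.03073191 0.028     ]
yaw x -0.08525234241484399
yaw y -0.09762645216798901
[[270, 215], [270, 239], [283, 239], [283, 215]] [[[0.479, -0.07], [0.475, -0.111], [0.496, -0.112], [0.499, -0.071]], [[0.481, -0.065], [0.478, -0.105], [0.498, -0.106], [0.501, -0.066]]]
[[373, 212], [372, 233], [385, 233], [385, 212]] [[[0.639, -0.07], [0.638, -0.106], [0.658, -0.107], [0.657, -0.071]], [[0.637, -0.066], [0.636, -0.1], [0.656, -0.101], [0.655, -0.066]]]
[[251, 50], [255, 59], [253, 64], [255, 61], [257, 64], [253, 66], [256, 82], [271, 82], [267, 56], [266, 60], [262, 59], [267, 54], [264, 53], [266, 49]] [[[0.474, 0.164], [0.479, 0.153], [0.475, 0.147], [0.478, 0.15], [0.481, 0.147], [0.475, 0.144], [0.477, 0.124], [0.498, 0.123], [0.495, 0.156], [0.493, 0.151], [0.488, 0.152], [0.495, 0.158], [0.491, 0.16], [0.494, 0.164]], [[0.477, 0.162], [0.481, 0.151], [0.478, 0.145], [0.481, 0.149], [0.483, 0.145], [0.478, 0.143], [0.48, 0.123], [0.5, 0.122], [0.497, 0.154], [0.495, 0.149], [0.49, 0.151], [0.497, 0.156], [0.494, 0.158], [0.497, 0.162]]]
[[392, 44], [376, 45], [375, 78], [390, 77]] [[[0.66, 0.164], [0.639, 0.164], [0.639, 0.123], [0.659, 0.124]], [[0.658, 0.162], [0.637, 0.162], [0.637, 0.122], [0.656, 0.123]]]
[[ 0.4706  0.1209  0.028 ]
 [ 0.6669  0.1172  0.028 ]
 [ 0.4633 -0.057   0.028 ]
 [ 0.6658 -0.0621  0.028 ]]
```

View pics/w1c.png

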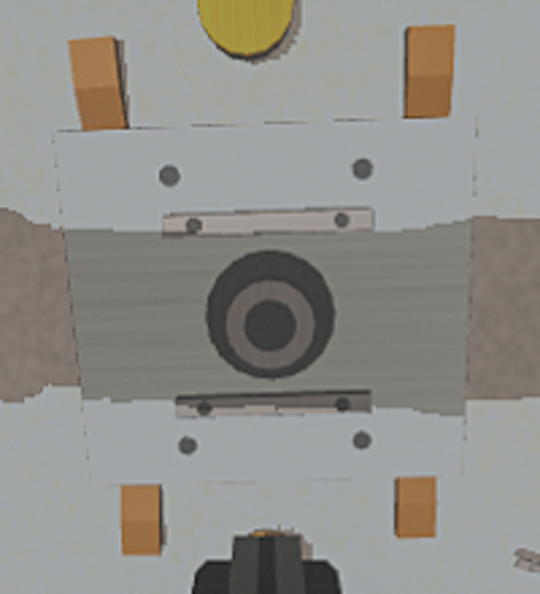

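{"api": "send_rows", "payload": {"motion": [{"dp": [-0.02, 0.022, -0.03], "rot": [0, -0.004, 0.018], "grip": 0}, {"dp": [-0.02, 0.022, -0.03], "rot": [0, -0.005, 0.018], "grip": 0}, {"dp": [-0.02, 0.022, -0.03], "rot": [0, 0, 0], "grip": 0}, {"dp": [-0.02, 0.021, -0.03], "rot": [0, 0, 0], "grip": 0}, {"dp": [0, 0, -0.04], "rot": [0, 0, 0], "grip": 0}, {"dp": [0, 0, -0.04], "rot": [0, 0, 0], "grip": 0}, {"dp": [0, 0, -0.01], "rot": [0, 0, 0], "grip": 0}, {"dp": [0, 0, 0], "rot": [0, 0, 0], "grip": 0}, {"dp": [0, 0, 0], "rot": [0, 0, 0], "grip": 0}]}}

```text
clock: 3.02
tcp_pos: [0.4866, 0.0908, 0.0554]
orientation: [3.139, -0.022, 0.01]
contact_force: [0.3, -0.6, -0.6]
grip_width: -0.0002
```

{"api": "send_rows", "payload": {"motion": [{"dp": [0, 0.006, -0.012], "rot": [0, 0, 0.01], "grip": 0}, {"dp": [0, 0, -0.01], "rot": [0, 0, 0], "grip": 0}, {"dp": [0, 0, 0], "rot": [0, 0, 0], "grip": 0}, {"dp": [0, 0, 0], "rot": [0, 0, 0], "grip": 0}]}}

```text
clock: 3.52
tcp_pos: [0.4883, 0.0979, 0.0339]
orientation: [3.141, -0.005, 0.016]
contact_force: [0.0, -0.3, 0.3]
grip_width: -0.0001
```

{"api": "send_rows", "payload": {"motion": [{"dp": [0, 0, -0.002], "rot": [0, 0, 0], "grip": 0}, {"dp": [0, 0, -0.001], "rot": [0, 0, 0], "grip": 0}]}}

```text
clock: 3.78
tcp_pos: [0.4885, 0.0978, 0.031]
orientation: [3.141, -0.005, 0.017]
contact_force: [0.4, 1.1, 0.5]
grip_width: 0.0001
```

{"api": "send_rows", "payload": {"motion": [{"dp": [0, 0, -0.001], "rot": [0, 0, 0], "grip": 0}, {"dp": [0, 0, -0.001], "rot": [0, 0, 0], "grip": 0}]}}

```text
clock: 4.03
tcp_pos: [0.4886, 0.0977, 0.029]
orientation: [3.141, -0.005, 0.017]
contact_force: [0.5, 0.0, 0.2]
grip_width: -0.0004
```

{"api": "send_rows", "payload": {"motion": [{"dp": [0, 0, -0.001], "rot": [0, 0, 0], "grip": 0}, {"dp": [0, 0, -0.001], "rot": [0, 0, 0], "grip": 0}]}}

```text
clock: 4.28
tcp_pos: [0.4885, 0.0979, 0.027]
orientation: [3.141, -0.005, 0.017]
contact_force: [-1.0, 0.3, 3.8]
grip_width: 0.0003
```

{"api": "send_rows", "payload": {"motion": [{"dp": [0, 0, -0.001], "rot": [0, 0, 0], "grip": 0}]}}

```text
clock: 4.4
tcp_pos: [0.4884, 0.098, 0.026]
orientation: [3.141, -0.005, 0.016]
contact_force: [-1.2, -0.2, 3.7]
grip_width: -0.0
```

{"api": "send_rows", "payload": {"motion": [{"dp": [0, 0, -0.001], "rot": [0, 0, 0], "grip": 0}, {"dp": [0, 0, -0.001], "rot": [0, 0, 0], "grip": 0}]}}

```text
clock: 4.65
tcp_pos: [0.4882, 0.0981, 0.024]
orientation: [-3.141, 0.005, -0.016]
contact_force: [-1.1, 0.6, 3.9]
grip_width: -0.0004
```

{"api": "send_rows", "payload": {"motion": [{"dp": [0, 0, -0.001], "rot": [0, 0, 0], "grip": 0}]}}

```text
clock: 4.78
tcp_pos: [0.4882, 0.0982, 0.0231]
orientation: [-3.141, 0.005, -0.016]
contact_force: [-2.8, 0.3, 13.2]
grip_width: 0.0003
```

Near-left gave way about 5 mm at 3.8 N and then met its stop, so this is the rocking corner. I'll let it up slowly and move behind its shim.

{"api": "send_rows", "payload": {"motion": [{"dp": [0, 0, 0.001], "rot": [0, 0, 0], "grip": 0}, {"dp": [0, 0, 0.001], "rot": [0, 0, 0], "grip": 0}, {"dp": [0, 0, 0.001], "rot": [0, 0, 0], "grip": 0}, {"dp": [0, 0, 0.001], "rot": [0, 0, 0], "grip": 0}, {"dp": [0, 0, 0.001], "rot": [0, 0, 0], "grip": 0}, {"dp": [0, 0, 0.003], "rot": [0, 0, 0], "grip": 0}, {"dp": [0, 0, 0.015], "rot": [0, 0, 0], "grip": 0}, {"dp": [0, 0, 0.02], "rot": [0, 0, 0], "grip": 0}, {"dp": [0, 0.03, 0], "rot": [0, 0, 0], "grip": 0}, {"dp": [0, 0.035, 0], "rot": [0, 0, 0], "grip": 0}, {"dp": [0, 0.03, 0], "rot": [0, 0, 0], "grip": 0}, {"dp": [0, 0, 0], "rot": [0, 0, 0], "grip": 0}, {"dp": [0, 0, 0], "rot": [0, 0, 0], "grip": 0}]}}

```text
clock: 6.4
tcp_pos: [0.4901, 0.1947, 0.0731]
orientation: [-3.14, 0.01, -0.024]
contact_force: [0.3, -0.0, -0.7]
grip_width: -0.0
```

```bash
python3 - <<'E'
from h import *
import pickle
o=get_obs();print(o['clock'],o['tcp_pos'],o['orientation'],o['contact_force'])
f=cam('wrist');a=cam('top');s=cam('scene');pickle.dump((f,a,s),open('f2.pkl','wb'))
print(ray(a,[(266,222)],.02),'proj tcp',proj(f,[o['tcp_pos']]))
cv2.imwrite('pics/w2.png',cv2.resize(f['img'][100:400,160:480,::-1],None,fx=2,fy=2))
E
```

```text
6.4 [0.49008724 0.19470697 0.07311618] [-3.14011974  0.00973531 -0.0240135 ] [ 0.26622339 -0.03785528 -0.70243833]
[[0.56214911 0.16823269 0.02      ]] proj tcp [[323.1950717  251.14110831]]
```

View pics/w2.png

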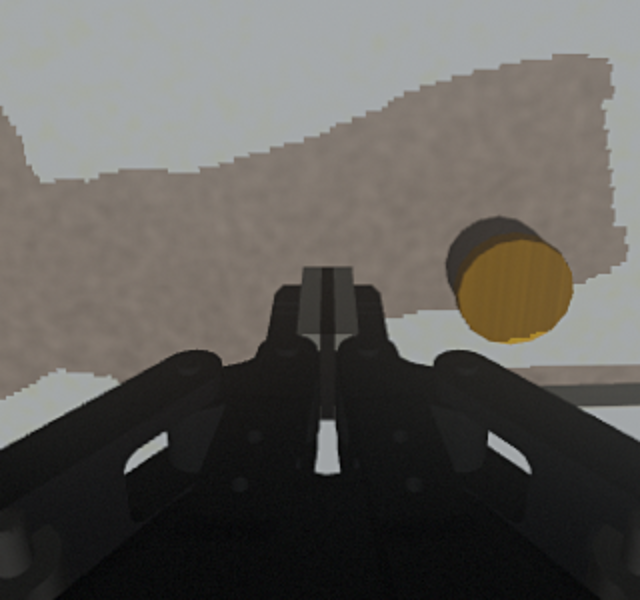

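{"api": "send_rows", "payload": {"motion": [{"dp": [-0.003, 0, -0.02], "rot": [0, 0.015, 0.005], "grip": 0}, {"dp": [0, 0, -0.025], "rot": [0, 0, 0], "grip": 0}, {"dp": [0, 0, -0.008], "rot": [0, 0, 0], "grip": 0}, {"dp": [0, 0, 0], "rot": [0, 0, 0], "grip": 0}, {"dp": [0, 0, 0], "rot": [0, 0, 0], "grip": 0}]}}

```text
clock: 7.18
tcp_pos: [0.4864, 0.1913, 0.0163]
orientation: [3.142, -0.009, -0.005]
contact_force: [0.7, 1.0, 0.3]
grip_width: -0.0001
```

{"api": "send_rows", "payload": {"motion": [{"dp": [0.001, 0, -0.007], "rot": [0, 0, 0], "grip": 0}, {"dp": [0, 0, -0.004], "rot": [0, 0, 0], "grip": 0}, {"dp": [0, 0, 0], "rot": [0, 0, 0], "grip": 0}]}}

```text
clock: 7.55
tcp_pos: [0.4882, 0.1917, 0.0057]
orientation: [-3.14, 0.009, 0.003]
contact_force: [-0.1, 0.4, -0.6]
grip_width: 0.0001
```

{"api": "send_rows", "payload": {"motion": [{"dp": [0, -0.004, 0], "rot": [0, 0, 0], "grip": 0}, {"dp": [0, -0.004, 0], "rot": [0, 0, 0], "grip": 0}, {"dp": [0, -0.003, 0], "rot": [0, 0, 0], "grip": 0}]}}

```text
clock: 7.92
tcp_pos: [0.4884, 0.1802, 0.006]
orientation: [-3.14, 0.009, 0.002]
contact_force: [-1.1, -0.4, -0.1]
grip_width: 0.0
```

{"api": "send_rows", "payload": {"motion": [{"dp": [0, -0.003, 0], "rot": [0, 0, 0], "grip": 0}, {"dp": [0, -0.003, 0], "rot": [0, 0, 0], "grip": 0}, {"dp": [0, -0.003, 0], "rot": [0, 0, 0], "grip": 0}]}}

```text
clock: 8.3
tcp_pos: [0.4885, 0.1704, 0.0061]
orientation: [-3.14, 0.009, 0.002]
contact_force: [-0.4, 0.0, 0.3]
grip_width: -0.0002
```

{"api": "send_rows", "payload": {"motion": [{"dp": [0, -0.003, 0], "rot": [0, 0, 0], "grip": 0}, {"dp": [0, -0.003, 0], "rot": [0, 0, 0], "grip": 0}, {"dp": [0, -0.003, 0], "rot": [0, 0, 0], "grip": 0}]}}

```text
clock: 8.68
tcp_pos: [0.4885, 0.1609, 0.0061]
orientation: [-3.14, 0.009, 0.001]
contact_force: [-0.4, 0.2, 0.4]
grip_width: -0.0001
```

```bash
python3 - <<'E'
from h import *
f=cam('scene');g=cam('top')
A=cv2.resize(f['img'][140:260,250:390,::-1],None,fx=4,fy=4,interpolation=cv2.INTER_CUBIC)
cv2.imwrite('pics/s3.png',A)
E
```

```text
(no output)
```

View pics/s3.png

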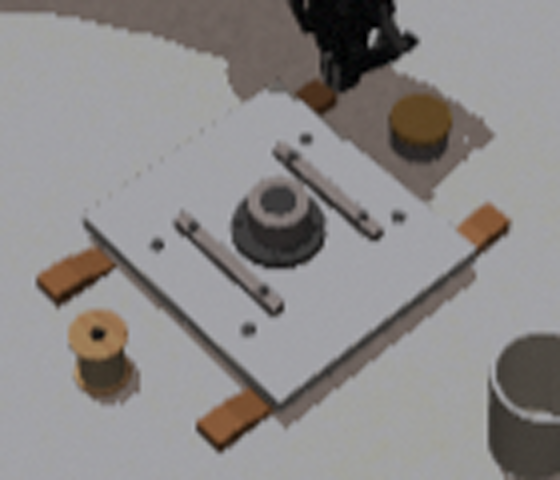

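The near-left shim shows at crop (317,97), between the finger and the plate edge. It is square and going in.

{"api": "send_rows", "payload": {"motion": [{"dp": [0, -0.003, 0], "rot": [0, 0, 0], "grip": 0}, {"dp": [0, -0.003, 0], "rot": [0, 0, 0], "grip": 0}, {"dp": [0, -0.003, 0], "rot": [0, 0, 0], "grip": 0}]}}

```text
clock: 9.15
tcp_pos: [0.4885, 0.1514, 0.0061]
orientation: [-3.14, 0.009, 0.001]
contact_force: [-0.3, 0.7, -0.6]
grip_width: 0.0001
```

{"api": "send_rows", "payload": {"motion": [{"dp": [0, -0.003, 0], "rot": [0, 0, 0], "grip": 0}, {"dp": [0, -0.003, 0], "rot": [0, 0, 0], "grip": 0}]}}

```text
clock: 9.4
tcp_pos: [0.4886, 0.1459, 0.0062]
orientation: [-3.139, 0.008, 0.001]
contact_force: [0.4, 2.7, 0.6]
grip_width: 0.0
```

{"api": "send_rows", "payload": {"motion": [{"dp": [0, -0.003, 0], "rot": [0, 0, 0], "grip": 0}, {"dp": [0, -0.002, 0], "rot": [0, 0, 0], "grip": 0}]}}

```text
clock: 9.65
tcp_pos: [0.4886, 0.1416, 0.0062]
orientation: [-3.138, 0.006, 0.001]
contact_force: [0.2, 3.0, -0.8]
grip_width: -0.0002
```

```bash
cat > m.py <<'E'
from h import *
import pickle
def holes(f,pts):
    g=cv2.cvtColor(f['img'],cv2.COLOR_RGB2GRAY).astype(float);r=[]
    for x,y in pts:
        p=g[y-3:y+4,x-3:x+4];w=np.clip(np.median(p)-8-p,0,None);yy,xx=np.mgrid[y-3:y+4,x-3:x+4]
        r.append(((w*xx).sum()/w.sum(),(w*yy).sum()/w.sum()))
    return np.array(r)
# scene-camera holes on the plate, world at z=.028
S=[(288,201),(312,222),(349,194),(326,174)]
a0,s0=pickle.load(open('f0.pkl','rb'))
s=cam('scene')
print('plate shift mm\n',((ray(s,holes(s,S),.028)-ray(s0,holes(s0,S),.028))*1e3).round(1)[:,:2])
T=[(288,206),(288,234),(330,204),(330,233)]
a=cam('top')
print('top mm\n',((ray(a,holes(a,T),.028)-ray(a0,holes(a0,T),.028))*1e3).round(1)[:,:2])
def shim(f,b):
    hsv=cv2.cvtColor(f['img'],cv2.COLOR_RGB2HSV);m=((hsv[...,1]>110)&(hsv[...,0]<22)&(hsv[...,2]>30)).astype(np.uint8)
    y,x=np.nonzero(m[b[1]:b[3],b[0]:b[2]]);return len(x)
for n,b in (('NR',(258,195,288,222)),('FR',(295,233,322,255)),('FL',(362,186,382,206)),('NL',(318,150,342,174))):print(n,shim(s0,b),shim(s,b))
E
python3 m.py
```

```text
plate shift mm
 [[ 0.   0. ]
 [-0.   0. ]
 [-0.   0. ]
 [-0.2  2.1]]
top mm
 [[-0.   0. ]
 [-0.1  1.7]
 [ 0.  -0.2]
 [ 0.   0. ]]
NR 162 162
FR 136 135
FL 76 76
NL 68 1
```

{"api": "send_rows", "payload": {"motion": [{"dp": [0, -0.002, 0], "rot": [0, 0, 0], "grip": 0}, {"dp": [0, -0.002, 0], "rot": [0, 0, 0], "grip": 0}, {"dp": [0, -0.002, 0], "rot": [0, 0, 0], "grip": 0}]}}

```text
clock: 10.12
tcp_pos: [0.4887, 0.1359, 0.0062]
orientation: [-3.138, 0.006, 0.001]
contact_force: [-0.4, 3.2, -0.7]
grip_width: -0.0001
```

{"api": "send_rows", "payload": {"motion": [{"dp": [0, -0.001, 0], "rot": [0, 0, 0], "grip": 0}, {"dp": [0, -0.001, 0], "rot": [0, 0, 0], "grip": 0}]}}

```text
clock: 10.38
tcp_pos: [0.4886, 0.1339, 0.0062]
orientation: [-3.137, 0.005, 0.001]
contact_force: [-0.2, 3.6, -2.2]
grip_width: -0.0001
```

```bash
python3 m.py; python3 - <<'E'
from h import *
f=cam('scene')
cv2.imwrite('pics/s4.png',cv2.resize(f['img'][140:200,290:370,::-1],None,fx=8,fy=8,interpolation=cv2.INTER_CUBIC))
E
```

```text
plate shift mm
 [[ 0.  -0. ]
 [-0.   0. ]
 [-0.   0. ]
 [-0.3  0.9]]
top mm
 [[ 0.1  0. ]
 [ 0.  -0.2]
 [ 0.  -0.2]
 [-0.2  0.1]]
NR 162 162
FR 136 136
FL 76 76
NL 68 0
```

View pics/s4.png

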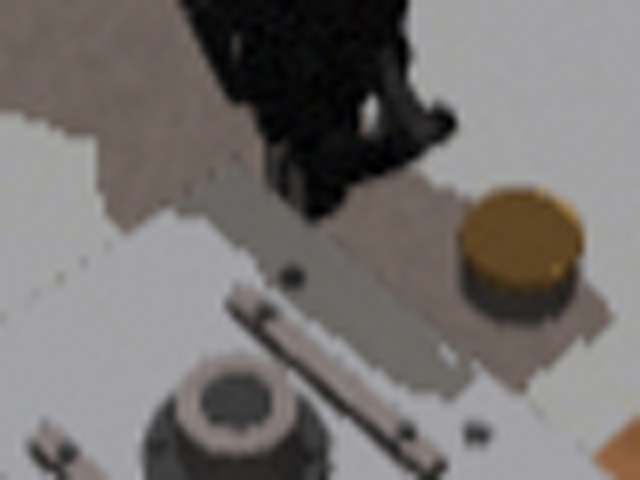

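The finger is almost at the plate edge and the plate has not moved. I'll go on in 1 mm steps, watching for the force to jump.

{"api": "send_rows", "payload": {"motion": [{"dp": [0, -0.001, 0], "rot": [0, 0, 0], "grip": 0}, {"dp": [0, -0.001, 0], "rot": [0, 0, 0], "grip": 0}]}}

```text
clock: 10.78
tcp_pos: [0.4887, 0.1319, 0.0062]
orientation: [-3.137, 0.005, 0.001]
contact_force: [0.4, 4.0, -2.1]
grip_width: 0.0003
```

{"api": "send_rows", "payload": {"motion": [{"dp": [0, -0.001, 0], "rot": [0, 0, 0], "grip": 0}]}}

```text
clock: 10.9
tcp_pos: [0.4886, 0.131, 0.0062]
orientation: [-3.137, 0.005, 0.001]
contact_force: [-0.4, 4.6, -2.1]
grip_width: -0.0003
```

{"api": "send_rows", "payload": {"motion": [{"dp": [0, -0.001, 0], "rot": [0, 0, 0], "grip": 0}]}}

```text
clock: 11.02
tcp_pos: [0.4886, 0.1299, 0.0062]
orientation: [-3.137, 0.005, 0.001]
contact_force: [0.0, 4.9, -0.9]
grip_width: -0.0003
```

{"api": "send_rows", "payload": {"motion": [{"dp": [0, -0.0007, 0], "rot": [0, 0, 0], "grip": 0}]}}

```text
clock: 11.15
tcp_pos: [0.4886, 0.1298, 0.0062]
orientation: [-3.137, 0.004, 0.001]
contact_force: [-0.8, 6.9, -1.6]
grip_width: 0.0002
```

{"api": "send_rows", "payload": {"motion": [{"dp": [0, -0.0007, 0], "rot": [0, 0, 0], "grip": 0}]}}

```text
clock: 11.28
tcp_pos: [0.4886, 0.1298, 0.0062]
orientation: [-3.136, 0.003, 0.001]
contact_force: [0.5, 7.5, -1.9]
grip_width: 0.0
```

```bash
python3 m.py
```

```text
plate shift mm
 [[ 0.  -0. ]
 [-0.   0. ]
 [ 0.   0. ]
 [-0.2  0.8]]
top mm
 [[ 0.3  0.1]
 [-1.   0.4]
 [ 0.  -0.1]
 [-0.2  0.1]]
NR 162 163
FR 136 135
FL 76 76
NL 68 0
```

The force rose from 4.9 to 7.5 N with no further movement at y = 0.1298, so the finger is on the plate edge and the shim should be flush. I'll back off and look.

{"api": "send_rows", "payload": {"motion": [{"dp": [0, 0.002, 0], "rot": [0, 0, 0], "grip": 0}, {"dp": [0, 0.006, 0], "rot": [0, 0, 0], "grip": 0}, {"dp": [0, 0.02, 0], "rot": [0, 0, 0], "grip": 0}, {"dp": [0, 0.02, 0], "rot": [0, 0, 0], "grip": 0}, {"dp": [0, 0, 0.04], "rot": [0, 0, 0], "grip": 0}, {"dp": [0, 0, 0.05], "rot": [0, 0, 0], "grip": 0}, {"dp": [0, -0.03, 0.05], "rot": [0, 0, 0], "grip": 0}, {"dp": [0.02, -0.04, 0.04], "rot": [0, 0, 0], "grip": 0}, {"dp": [0.03, -0.06, 0.02], "rot": [0, 0, 0], "grip": 0}, {"dp": [0.02, -0.06, 0], "rot": [0, 0, 0], "grip": 0}, {"dp": [0, 0, 0], "rot": [0, 0, 0], "grip": 0}, {"dp": [0, 0, 0], "rot": [0, 0, 0], "grip": 0}]}}

```text
clock: 12.88
tcp_pos: [0.5558, -0.0094, 0.2111]
orientation: [3.14, 0.0, 0.001]
contact_force: [0.1, 0.5, 0.1]
grip_width: 0.0003
```

```bash
python3 m.py; python3 - <<'E'
from h import *
o=get_obs();print(o['clock'],o['tcp_pos'])
f=cam('wrist');s=cam('scene');im=f['img']
c=proj(f,[[.487,.118,.02]])[0].round().astype(int);print(c)
x,y=np.clip(c[0]-50,0,540),np.clip(c[1]-35,0,310)
A=cv2.resize(im[y:y+70,x:x+100,::-1],(700,490),interpolation=cv2.INTER_CUBIC)
cv2.imwrite('pics/w5.png',A)
cv2.imwrite('pics/s5.png',cv2.resize(s['img'][145:260,250:390,::-1],None,fx=5,fy=5,interpolation=cv2.INTER_CUBIC))
E
```

```text
plate shift mm
 [[ 0.  -0. ]
 [ 0.2  0.9]
 [ 0.   0. ]
 [-0.1  0.1]]
top mm
 [[ 0.1  0.1]
 [ 0.1 -0.9]
 [-2.9  4. ]
 [ nan  nan]]
NR 162 162
FR 136 135
FL 76 76
NL 68 0
12.975 [ 0.55561954 -0.00923098  0.21102441]
[259  58]m.py:7: RuntimeWarning: invalid value encountered in scalar divide
  r.append(((w*xx).sum()/w.sum(),(w*yy).sum()/w.sum()))
```

View pics/w5.png

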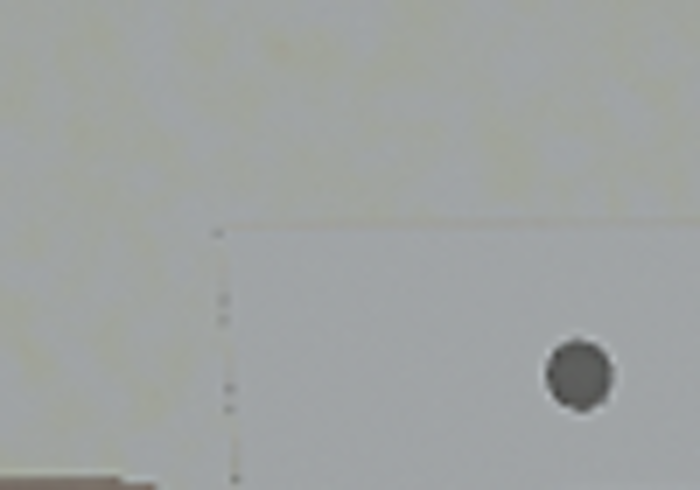

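View pics/s5.png

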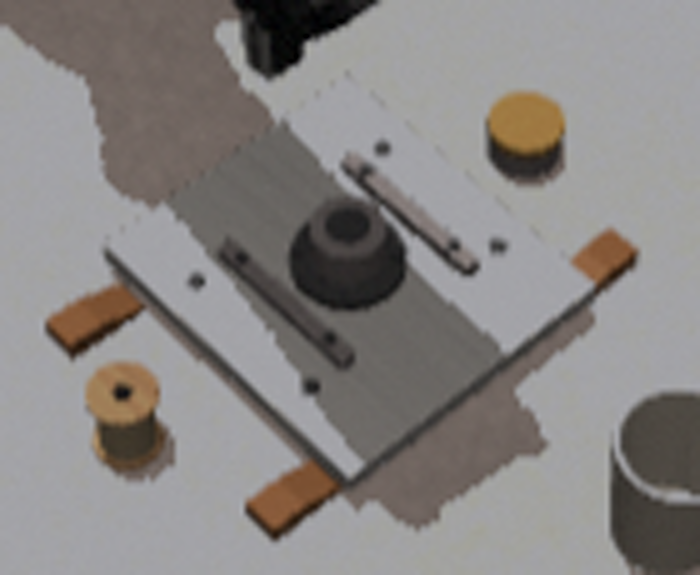

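No shim shows past the near-left edge in either view, and the plate has not moved. Last check: a light press on that corner to see that it is solid.

{"api": "send_rows", "payload": {"motion": [{"dp": [-0.022, 0.035, -0.03], "rot": [0, 0, 0], "grip": 0}, {"dp": [-0.022, 0.035, -0.03], "rot": [0, 0, 0], "grip": 0}, {"dp": [-0.022, 0.033, -0.03], "rot": [0, 0, 0], "grip": 0}, {"dp": [0, 0, -0.04], "rot": [0, 0, 0], "grip": 0}, {"dp": [0, 0, -0.02], "rot": [0, 0, 0], "grip": 0}, {"dp": [0, 0, 0], "rot": [0, 0, 0], "grip": 0}, {"dp": [0, 0, 0], "rot": [0, 0, 0], "grip": 0}]}}

```text
clock: 13.95
tcp_pos: [0.4856, 0.1056, 0.0579]
orientation: [-3.141, -0.026, -0.003]
contact_force: [0.4, 0.0, 0.1]
grip_width: -0.0
```

{"api": "send_rows", "payload": {"motion": [{"dp": [0.002, -0.007, -0.012], "rot": [0, 0, 0], "grip": 0}, {"dp": [0, 0, -0.01], "rot": [0, 0, 0], "grip": 0}, {"dp": [0, 0, -0.003], "rot": [0, 0, 0], "grip": 0}, {"dp": [0, 0, 0], "rot": [0, 0, 0], "grip": 0}, {"dp": [0, 0, 0], "rot": [0, 0, 0], "grip": 0}]}}

```text
clock: 14.58
tcp_pos: [0.4893, 0.0981, 0.033]
orientation: [-3.14, -0.024, -0.008]
contact_force: [-0.4, -0.1, -0.1]
grip_width: -0.0001
```

{"api": "send_rows", "payload": {"motion": [{"dp": [0, 0, -0.001], "rot": [0, 0, 0], "grip": 0}, {"dp": [0, 0, -0.001], "rot": [0, 0, 0], "grip": 0}]}}

```text
clock: 14.82
tcp_pos: [0.4896, 0.0984, 0.0313]
orientation: [-3.139, -0.025, -0.01]
contact_force: [0.1, 0.0, -0.4]
grip_width: 0.0002
```

{"api": "send_rows", "payload": {"motion": [{"dp": [0, 0, -0.001], "rot": [0, 0, 0], "grip": 0}, {"dp": [0, 0, -0.001], "rot": [0, 0, 0], "grip": 0}, {"dp": [0, 0, -0.001], "rot": [0, 0, 0], "grip": 0}]}}

```text
clock: 15.2
tcp_pos: [0.4896, 0.0985, 0.0282]
orientation: [-3.139, -0.025, -0.01]
contact_force: [1.0, -0.5, -0.2]
grip_width: 0.0002
```

{"api": "send_rows", "payload": {"motion": [{"dp": [0, 0, -0.001], "rot": [0, 0, 0], "grip": 0}]}}

```text
clock: 15.32
tcp_pos: [0.4897, 0.0985, 0.028]
orientation: [-3.139, -0.025, -0.009]
contact_force: [-6.5, -0.8, 24.8]
grip_width: -0.0002
```

At z = 0.028 the corner takes 25 N without giving, so it is solid. Now lift off and do a final check.

{"api": "send_rows", "payload": {"motion": [{"dp": [0, 0, 0.002], "rot": [0, 0, 0], "grip": 0}, {"dp": [0, 0, 0.02], "rot": [0, 0, 0], "grip": 0}, {"dp": [0, 0, 0.05], "rot": [0, 0, 0], "grip": 0}, {"dp": [-0.02, 0.03, 0.05], "rot": [0, 0, 0], "grip": 0}, {"dp": [-0.02, 0.04, 0.05], "rot": [0, 0, 0], "grip": 0}, {"dp": [-0.02, 0.05, 0], "rot": [0, 0, 0], "grip": 0}, {"dp": [0, 0.05, 0], "rot": [0, 0, 0], "grip": 0}, {"dp": [0, 0, 0], "rot": [0, 0, 0], "grip": 0}, {"dp": [0, 0, 0], "rot": [0, 0, 0], "grip": 0}]}}

```text
clock: 16.45
tcp_pos: [0.4281, 0.2701, 0.2027]
orientation: [-3.136, -0.02, -0.01]
contact_force: [-0.5, -1.7, -0.0]
grip_width: 0.0
```

```bash
python3 m.py; python3 - <<'E'
from h import *
s=cam('scene')
cv2.imwrite('pics/s6.png',cv2.resize(s['img'][145:260,250:390,::-1],None,fx=5,fy=5,interpolation=cv2.INTER_CUBIC))
E
```

```text
plate shift mm
 [[ 0.  -0. ]
 [-0.1  0. ]
 [-0.   0. ]
 [-0.1  0.1]]
top mm
 [[-0.   0.2]
 [-0.1  0. ]
 [-0.  -0.2]
 [ 0.   0. ]]
NR 162 163
FR 136 136
FL 76 76
NL 68 0
```

View pics/s6.png

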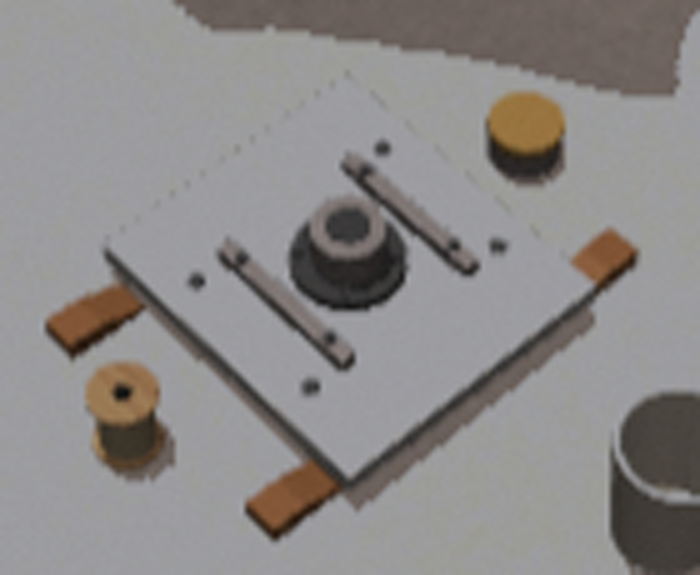

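The plate has not moved, the other three shims are in place, and no shim shows past the near-left edge.

```bash
python3 -c "
from bench import hand_in
print(hand_in())"
```

```text
the job is handed in; nothing more can be done
None
```

The near-left corner was the one that rocked, and its shim is now pressed in flush under the plate. I handed the job in at about 16.5 s on the robot's clock, well inside the 58 s limit.

- **Finding the corner:** I pressed near-left first. It gave about 5 mm at 3.8 N before meeting a stop, so I did not press the other three corners.
- **Pushing the shim:** I pushed the shim's butt end with the closed fingertip until the finger met the plate's edge at y = 0.130. There the force rose from 4.9 to 7.5 N with no further movement.

Last checks:
- **Corner solid:** Pressing near-left again, it took 25 N at z = 28 mm without giving. That was harder than the light press I meant.
- **Plate not shifted:** The plate's holes are within 0.2 mm of their starting places in both fixed cameras. Earlier readings of single holes were off by up to 4 mm while the arm or its shadow was over them. The final readings, with the arm clear, were not.
- **Everything else:** The other three shims look unchanged in the scene camera, as do the tin and spool. No part of the near-left shim sticks out past the edge. Neither camera sees its end under the plate, so "flush" rests on the finger meeting the edge.

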